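Unstack the microscope supplies into their fitted holders

ROBOT

A 7-joint arm with a two-finger parallel gripper is mounted at the origin on the work surface. World frame = base frame: x ahead of the robot, y to its left, z up, the work surface at z = 0. Lengths are in m, angles in rad, forces in N, time in s.
With the tool pointing down it reaches from about 0.35 to 0.9 m from the base axis. Payload 8.1 kg.
Tool frame: the origin (TCP) lies on the centre line of the jaws, within the pads' length; the fingertips stand 17 mm ahead of it and the grasp point (between the pads) lies 2 mm behind it; z points along the fingers, y is the direction in which the jaws open and shut (so a half turn about z gives the same grasp; the last joint's range is limited). The gripper opens to 92 mm and grips with 3 to 60 N. Pads are 19 mm wide; open, the fingers measure 130 mm over their backs; the gripper's body (75 mm by 190 mm) begins 47 mm behind the grasp point.
Start: joints at [1.113, 0.434, 0.025, 1.573, -0.012, 1.134, -0.075], TCP at [0.217, -0.586, 0.244] pointing down, gripper open.
Joint ranges: [-2.62, 2.62], [-0.44, 2.09], [-1.27, 1.32], [0.08, 2.57], [-1.32, 4.46], [0.12, 2], [-2.74, 2.74]. Speed limits (rad/s): [2.22, 2.22, 3.01, 3.01, 3.14, 3.14, 3.14].

INTERFACE

Orientations are given as a rotation vector (axis times angle).
In Python, from cell import arm, imaging, job gives the robot as it stands.
- The arm moves only by the tool jog_arm, never from a script. Its argument "moves" is a list of rows, each an object with "fingers": the closure, from -1 (fully open) to 1 (shut); "xyz": the shift along the tool's x, y, z in cm, a list of three; "angular": the turn, a rotation vector about the tool's x, y, z in rad, a list of three. In form: [{"fingers": fingers, "xyz": [dx, dy, dz], "angular": [ax, ay, az]}, ...]. A call has 1 to 12 rows; each row is the pose to reach, as a shift and turn from the pose commanded when the call began, along the tool's axes at that moment; what a row does not reach only later rows make up. A row lasts 1/8 s, in which the tool goes at most 62.5 mm and 10.7 degrees, less where a joint would pass 70% of its speed; a pose out of reach is approached as far as the arm can. A call with a gripper value outside its range is refused whole. The fingers move at their own pace and stop on an object; "grip_force" is the grip in N (left out, the last holds). Time passes only in rows, so rows that repeat a pose let the fingers close. It gives the time, the measured TCP pose, the force and the opening at its end, in the units of the state.
- arm.observe(): the state, without advancing time (a new reading comes with each control period).
- imaging.get_image(name): name is "side" or "top"; returns the picture (400x640x3 uint8, red, green, blue); there is no depth.
- imaging.camera_params(name): a dict with "fx", "fy", "cx", "cy" (pixels), "dist" ([k1, k2, p1, p2, k3] as OpenCV has them; the pictures are not rectified), "rvec" (rotation vector, rad) and "tvec" (3), from world to camera coordinates, as OpenCV has them. Camera axes: x right, y down, z forward; pixel columns grow to the right and rows downward; lengths in m; the calibration is good to about 2 mm. A picture is of the moment at which its call begins. camera_params takes no time and is no camera call.
- job.sign_off(): hands the job in, once; it reports no verdict.
The state is a dict: "clock": time; "joints": joint angles; "dq": joint speeds; "joint_efforts": joint torques, N m; "position": TCP position; "ee_rot": TCP orientation; "force": force on the tool from outside, world axes, zero at the start; "ft_torque": the same for the moment, N m; "width": opening from 0.0 (shut) to 1.0 (fully open).
Only numpy, scipy, OpenCV 4.12 (cv2) and the standard library are available. Lean on these libraries where they do the work, as an engineer would, in place of code of your own. Each camera call takes 0.05 s, during which the arm holds its last target. There are 200 camera calls.

TASK

Two little stacks of microscope supplies have been left on the lab bench. Take them apart and set each of the four things upright and flat in the grey holder made for its shape and size (slide box, steel canister, cover-glass box, specimen pot), without dropping any of them, and let go. Leave the blue tube rack and the amber oil bottle standing where they are.

Things in the scene. Friction and masses are not known exactly. Their poses are not given: they have to be found in the camera images.
- slide_box: Loose white plastic slide box, 100 (its x) x 58 (its y) x 40 mm high, 0.16 kg, dark seam line round it. Origin at the centre of its underside, z up. Stands on the bench as the lower piece of one stack.
- canister: Loose plain steel canister, upright flat-topped cylinder 62 mm in diameter, 40 mm high, 0.2 kg. Origin at the centre of its underside, z up. Stands on the bench as the lower piece of the other stack.
- glass_box: Loose small square brown cardboard box of cover glasses with a little white label on top, 44 x 44 mm (x, y along its sides) x 36 mm high, 0.08 kg. Origin at the centre of its underside, z up. At the start it lies on top of the slide box or of the canister.
- pot: Loose small round white specimen pot with a ribbed screw cap, 44 mm in diameter (45.6 mm over the ribs), 36 mm high, 0.06 kg. Origin at the centre of its underside, z up. At the start it stands on top of the slide box or of the canister, whichever the square box is not on.
- slide_holder: Fixed grey oblong holder (shallow tray) with a dark rubber floor for the slide box: inside 116 (its x) x 74 (its y) mm, outside 124 x 82 mm. Origin at the centre of its underside on the bench; its inner floor is 4 mm above that, the rim 9 mm above it.
- canister_holder: Fixed grey round holder with a dark rubber floor for the canister: inner diameter 78 mm, outer 86 mm. Origin at the centre of its underside on the bench; inner floor 4 mm, rim 9 mm above that.
- glass_holder: Fixed grey square holder with a dark rubber floor for the square cover-glass box: inside 60 x 60 mm (x, y along its sides), outside 68 x 68 mm. Origin at the centre of its underside on the bench; inner floor 4 mm, rim 9 mm above that.
- pot_holder: Fixed grey small round holder with a dark rubber floor for the pot: inner diameter 60 mm, outer 68 mm. Origin at the centre of its underside on the bench; inner floor 4 mm, rim 9 mm above that.
- tube_rack: Bystander, to be left alone: loose blue rack of capped tubes, 60 (its x) x 170 (its y) mm, 95 mm high over the tubes, towards the far side of the bench. Origin at the centre of its underside, z up.
- oil_bottle: Bystander, to be left alone: loose amber glass bottle with black cap, 42 mm in diameter, 78 mm high, at the robot's left. Origin at the centre of its underside, z up. (Several other small things also stand about. Nothing else on the bench within reach is taller than the tube rack, except a white wash bottle of 150 mm that stands beyond the rack to the robot's right.)
Not all that is in view belongs to the job. Leave any purple or yellow look-alike of the pot alone. What is shaped like the pot_holder but turquoise is not meant.

How it is judged:
By the outcome, as a careful person would: the job done as asked, in the order asked, and still so for the second after the job is handed in, with the robot touching nothing.
It also fails if it takes over 115 s, if anything falls off the work surface, if the arm or the gripper's body presses on something with over 40 N, if the wrist force passes 120 N, or if a joint passes its speed limit or range.

## Working session

There is one attempt and no reset: what is moved stays moved. The work goes in short steps, Python scripts to look and compute and a tool call to move; the robot and the scene stay as the last step left them, time stands still between calls to the robot, and variables do not carry over. Pictures are saved under pics/ and viewed, about 12 in all and at most 16, crops included, and the job is handed in when it is done.

Besides the shell and the picture viewer there is one more tool, called after ">>>" by a JSON object that holds its "fn" and its "kwargs". jog_arm: Moves the arm, as the interface text tells. Its arguments: {"type":"object","properties":{"moves":{"type":"array"},"grip_force":{"type":"number"}},"required":["moves"]}

```bash
ls; mkdir -p pics
python3 - <<'E'
from cell import arm, imaging
import cv2
print(arm.observe())
for n in("top","side"):
    cv2.imwrite(f"pics/{n}0.png",cv2.cvtColor(imaging.get_image(n),cv2.COLOR_RGB2BGR)); print(imaging.camera_params(n))
E
```

```text
pics
{'clock': 0.0, 'joints': array([ 1.11341428,  0.43524445,  0.0249806 ,  1.57409421, -0.01161993,
        1.13401599, -0.07509632]), 'dq': array([ 3.67120092e-04,  1.66827941e-03,  3.66955436e-04, -9.08293525e-04,
       -1.88564192e-05,  1.17010185e-03, -1.10339366e-04]), 'joint_efforts': array([-5.58683205e-04, -6.67858744e+01,  9.84957442e-01, -3.14467156e+01,
       -6.04566769e-02,  4.27412486e-02,  9.12459450e-05]), 'position': array([ 0.21689525, -0.58563386,  0.24293283]), 'ee_rot': array([-3.09077722e+00, -5.53970478e-01,  6.50242305e-04]), 'force': array([ 0.08886827, -0.2642659 , -0.84917191]), 'ft_torque': array([ 0.00658811, -0.02517965,  0.01003823]), 'width': 1.0009269543999217}
{'fx': 517.7069789897305, 'fy': 517.7069789897305, 'cx': 322.38832784552307, 'cy': 194.38113867145358, 'dist': array([-0.01566593,  0.        ,  0.        ,  0.        ,  0.        ]), 'rvec': array([ 2.12790276, -2.11757703,  0.19887834]), 'tvec': array([-0.02644489,  0.56616563,  1.33733753])}
{'fx': 402.74078724871504, 'fy': 402.74078724871504, 'cx': 319.4537389697995, 'cy': 200.10330822830718, 'dist': array([-0.03570949,  0.        ,  0.        ,  0.        ,  0.        ]), 'rvec': array([ 0.36835112, -2.79433782,  1.10520408]), 'tvec': array([0.52466269, 0.15205253, 1.1015084 ])}
```

View pics/top0.png

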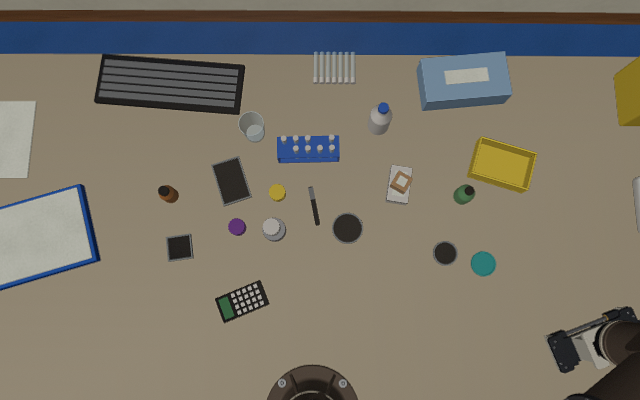

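View pics/side0.png

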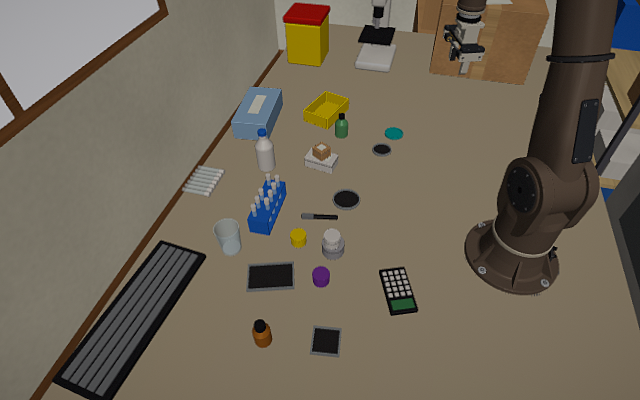

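The top view shows the slide box with the glass box on it at about (400,184), and the canister with the pot on it at (273,229). The holders are at (231,181) for slides, (180,247) for glass, (347,228) for the canister and (445,253) for the pot. The side view agrees.

```bash
cat > h.py <<'E'
import numpy as np, cv2
from cell import arm, imaging
def cam(n):
    p=imaging.camera_params(n); K=np.array([[p['fx'],0,p['cx']],[0,p['fy'],p['cy']],[0,0,1]])
    return K,p['dist'],cv2.Rodrigues(p['rvec'])[0],p['tvec']
def plane(n,uv,z):
    K,d,R,t=cam(n); q=cv2.undistortPoints(np.array(uv,float).reshape(-1,1,2),K,d).reshape(-1,2)
    r=np.c_[q,np.ones(len(q))]@R; o=-R.T@t
    return o+r*((z-o[2])/r[:,2])[:,None]
def proj(n,P):
    p=imaging.camera_params(n);K,d,R,t=cam(n); return cv2.projectPoints(np.array(P,float).reshape(-1,3),p['rvec'],t,K,d)[0].reshape(-1,2)
def comp(m,seed):
    k,l,s,c=cv2.connectedComponentsWithStats(m.astype(np.uint8)); 
    ys,xs=np.nonzero(m); i=np.argmin((xs-seed[0])**2+(ys-seed[1])**2)
    return (l==l[ys[i],xs[i]]).astype(np.uint8)
def outline(n,m,z):
    c=max(cv2.findContours(m,0,cv2.CHAIN_APPROX_NONE)[0],key=cv2.contourArea)
    return plane(n,c,z)[:,:2]
def rect(P):
    (c,s,a)=cv2.minAreaRect((P*1000).astype(np.float32)); return np.round(c,1),np.round(s,1),round(a,1)
E
python3 - <<'E'
from h import *
im=cv2.imread('pics/top0.png'); g=im.max(2)
for nm,s in dict(slide=(231,181),glass=(180,247),can=(347,228),pot=(445,253)).items():
    m=comp(g<75,s); P=outline('top',m,.004); print(nm,m.sum(),rect(P), g[s[1],s[0]])
a=cv2.resize(im[155:215,370:430],None,fx=6,fy=6,interpolation=cv2.INTER_NEAREST)
b=cv2.resize(im[200:260,245:305],None,fx=6,fy=6,interpolation=cv2.INTER_NEAREST)
s=cv2.imread('pics/side0.png')
c=cv2.resize(s[130:190,290:350],None,fx=4,fy=4,interpolation=cv2.INTER_NEAREST)
d=cv2.resize(s[215:275,305:365],None,fx=4,fy=4,interpolation=cv2.INTER_NEAREST)
cv2.imwrite('pics/crop.png',np.vstack([np.hstack([a,b]),np.hstack([c,d,np.zeros((240,240,3),np.uint8)])]))
E
```

```text
slide 1052 (array([614.6, 233. ]), array([114.5,  74.6]), 18.5) 45
glass 475 (array([427., 368.]), array([59.1, 59.9]), 8.7) 35
can 623 (array([482.6, -92. ]), array([76.1, 75.6]), 63.6) 49
pot 368 (array([ 415.9, -358.9]), array([54.6, 57.6]), 88.0) 43
```

View pics/crop.png

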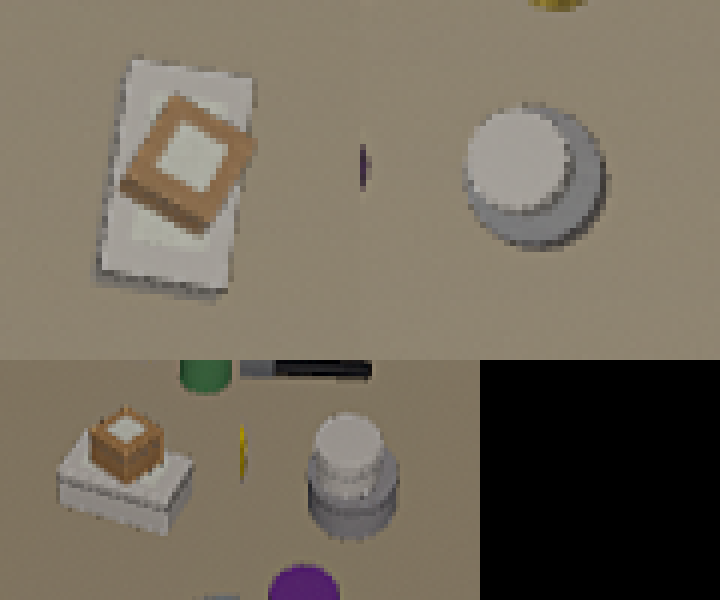

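The crops show the glass box turned about 30° to the slide box, with its top corners at crop pixels (178,96), (255,143), (203,220) and (122,180). The pot's cap centre is at crop (519,160), and the canister sits off-centre under it.

Run:
```python
from h import *
f=lambda L,o:[(x/6-.5+o[0],y/6-.5+o[1]) for x,y in L]
A=(370,155);B=(185,200)
def sh(n,P): P=P*1000; e=np.diff(np.vstack([P,P[:1]]),axis=0); print(n,P.mean(0).round(1),np.hypot(e[:,0],e[:,1]).round(1),np.degrees(np.arctan2(e[:,1],e[:,0])).round(1))
sh('glass',plane('top',f([(178,96),(255,143),(203,220),(122,180)],A),.076))
sh('slide',plane('top',f([(132,60),(257,77),(228,288),(103,270)],A),.040))
sh('pot',plane('top',f([(467,160),(519,107),(572,160),(519,212)],B),.076))
sh('can',plane('top',f([(463,176),(537,103),(608,176),(537,249)],B),.040))
# side check: top-face centers
S=lambda L,o:[(x/4-.5+o[0],(y-360)/4-.5+o[1]) for x,y in L]
print('side glass',plane('side',S([(128,433)],(290,130)),.076)*1000,'pot',plane('side',S([(349,443)],(245,215)),.076)*1000)
# side holders check
for q,z in (((346,199),.006),((382,149.5),.006),((271,276.5),.006),((326,341.5),.006)): print(plane('side',[q],z)*1000)
# bystanders
print('bottle top',plane('top',[(164,190)],.078)*1000,'purple',plane('top',[(237,227)],.036)*1000,'yellow',plane('top',[(277,193)],.036)*1000)
```

```text
glass [ 598.9 -232.5   76. ] [39.8 42.3 39.6 46. ] [-122.2  145.6   63.2  -33.8]
slide [ 600.4 -233.6   40. ] [57.5 99.1 56.8 98.8] [-97.7 170.8  81.9  -8.8]
pot [477. 110.  76.] [32.2 33.1 32.1 32.4] [ -43.4 -134.5  135.3   45.7]
can [474.3 105.8  40. ] [46.2 46.1 45.1 46.8] [ -44.3 -135.3  136.6   46.1]
side glass [[ 599.13536212 -229.15138543   76.        ]] pot [[477.96719794 113.59889861  76.        ]]
[[483.40102401 -89.72763492   6.        ]]
[[ 414.22231319 -354.59390599    6.        ]]
[[612.25769333 234.62762109   6.        ]]
[[426.62574162 369.21275519   6.        ]]
bottle top [[571.35802167 395.3789772   78.        ]] purple [[479.16429555 205.51611304  36.        ]] yellow [[572.78658369  99.87949862  36.        ]]
```

```bash
cat > plan.py <<'E'
# python3 plan.py x,y,z,yawdeg ...  -> tool-frame shifts (cm) and turns from the present pose; yaw = direction of tool y, mod 180
import sys, numpy as np
from scipy.spatial.transform import Rotation as Ro
from cell import arm
s=arm.observe(); p=np.array(s['position']); R=Ro.from_rotvec(s['ee_rot']); y=R.as_matrix()[:,1]; c=np.degrees(np.arctan2(y[1],y[0]))
print('t',round(s['clock'],2),'p',(p*1000).round(1),'yaw',c.round(1),'F',np.round(s['force'],1),'w',round(s['width'],3),'j7',round(s['joints'][6],2))
for a in sys.argv[1:]:
    x=np.array([float(v) for v in a.split(',')]); t=np.radians(c+(x[3]-c+90)%180-90)
    T=np.array([[np.sin(t),np.cos(t),0],[-np.cos(t),np.sin(t),0],[0,0,-1]]) # x=y×z
    T[:,0]=np.cross(T[:,1],[0,0,-1]); T[:,2]=[0,0,-1]
    d=R.inv().apply(x[:3]/1000-p)*100
    print(a,'xyz',d.round(2),'ang',(R.inv()*Ro.from_matrix(T)).as_rotvec().round(3),'rows',np.ceil(np.linalg.norm(d)/6.25))
E
python3 plan.py 599,-231.5,200,-32 599,-231.5,110,-32 599,-231.5,68,-32
```

```text
t 0.1 p [ 216.9 -585.7  243. ] yaw -69.7 F [ 0.3 -0.7 -0.6] w 1.006 j7 -0.08
599,-231.5,200,-32 xyz [ 48.13 -19.94   4.32] ang [-0.001 -0.    -0.658] rows 9.0
599,-231.5,110,-32 xyz [ 48.13 -19.93  13.32] ang [-0.001 -0.    -0.658] rows 9.0
599,-231.5,68,-32 xyz [ 48.13 -19.92  17.52] ang [-0.001 -0.    -0.658] rows 9.0
```

>>> {"fn": "jog_arm", "kwargs": {"moves": [{"fingers": -1, "xyz": [12, -5, 1], "angular": [0, 0, -0.16]}, {"fingers": -1, "xyz": [24, -10, 2], "angular": [0, 0, -0.33]}, {"fingers": -1, "xyz": [36, -15, 3], "angular": [0, 0, -0.5]}, {"fingers": -1, "xyz": [48.1, -19.9, 4.3], "angular": [0, 0, -0.658]}, {"fingers": -1, "xyz": [48.1, -19.9, 4.3], "angular": [0, 0, -0.658]}, {"fingers": -1, "xyz": [48.1, -19.9, 4.3], "angular": [0, 0, -0.658]}, {"fingers": -1, "xyz": [48.1, -19.9, 4.3], "angular": [0, 0, -0.658]}, {"fingers": -1, "xyz": [48.1, -19.9, 4.3], "angular": [0, 0, -0.658]}, {"fingers": -1, "xyz": [48.1, -19.9, 4.3], "angular": [0, 0, -0.658]}, {"fingers": -1, "xyz": [48.1, -19.9, 4.3], "angular": [0, 0, -0.658]}, {"fingers": -1, "xyz": [48.1, -19.9, 4.3], "angular": [0, 0, -0.658]}, {"fingers": -1, "xyz": [48.1, -19.9, 4.3], "angular": [0, 0, -0.658]}]}}

```text
clock: 1.6
position: [0.5979, -0.2345, 0.2009]
ee_rot: [2.749, 1.519, -0.001]
force: [-0.1, -0.3, -0.2]
width: 1.006
```

```bash
python3 plan.py 599,-231.5,110,-32 599,-231.5,68,-32
```

```text
t 1.6 p [ 597.9 -234.5  200.9] yaw -32.1 F [-0.1 -0.3 -0.2] w 1.006 j7 -0.38
599,-231.5,110,-32 xyz [ 0.32 -0.06  9.09] ang [ 0.     0.001 -0.002] rows 2.0
599,-231.5,68,-32 xyz [ 0.33 -0.06 13.29] ang [ 0.     0.001 -0.002] rows 3.0
```

>>> {"fn": "jog_arm", "kwargs": {"moves": [{"fingers": -1, "xyz": [0, 0, 4.5], "angular": [0, 0, 0]}, {"fingers": -1, "xyz": [0, 0, 9], "angular": [0, 0, 0]}, {"fingers": -1, "xyz": [0, 0, 9], "angular": [0, 0, 0]}, {"fingers": -1, "xyz": [0, 0, 9], "angular": [0, 0, 0]}]}}

```text
clock: 2.1
position: [0.5996, -0.2333, 0.1125]
ee_rot: [2.747, 1.522, 0.002]
force: [-0.0, 0.1, 0.0]
width: 0.998
```

```bash
python3 plan.py 599,-231.5,68,-32
python3 - <<'E'
from h import *
for n in ('top','side'):
    i=cv2.cvtColor(imaging.get_image(n),cv2.COLOR_RGB2BGR); u=proj(n,[.599,-.232,.06])[0].astype(int)
    c=cv2.resize(i[u[1]-50:u[1]+50,u[0]-50:u[0]+50],None,fx=4,fy=4,interpolation=cv2.INTER_CUBIC); globals()[n]=c
cv2.imwrite('pics/g1.png',np.hstack([top,side]))
E
```

```text
t 2.1 p [ 599.6 -233.3  112.5] yaw -32.0 F [-0.   0.1  0. ] w 0.998 j7 -0.41
599,-231.5,68,-32 xyz [ 0.12 -0.16  4.45] ang [ 0.002 -0.    -0.001] rows 1.0
```

View pics/g1.png

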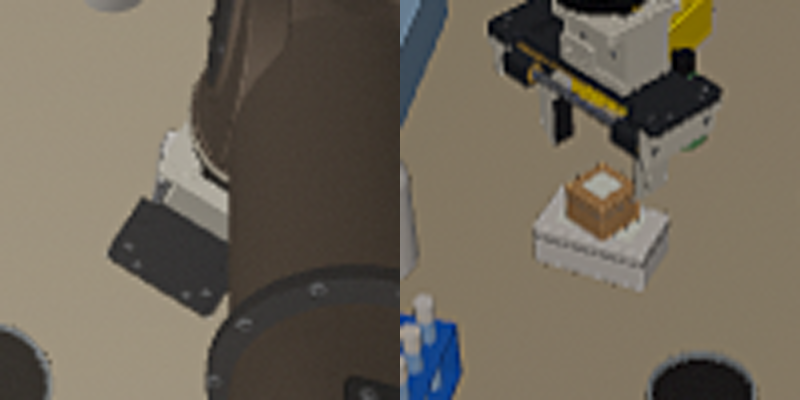

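The side view shows the jaws straddling the box, lined up with its faces. I'll descend and grip.

>>> {"fn": "jog_arm", "kwargs": {"moves": [{"fingers": -1, "xyz": [0.1, -0.1, 2], "angular": [0, 0, 0]}, {"fingers": -1, "xyz": [0.1, -0.1, 4], "angular": [0, 0, 0]}, {"fingers": -1, "xyz": [0.1, -0.1, 4.4], "angular": [0, 0, 0]}, {"fingers": -1, "xyz": [0.1, -0.1, 4.4], "angular": [0, 0, 0]}, {"fingers": 1, "xyz": [0.1, -0.1, 4.4], "angular": [0, 0, 0]}, {"fingers": 1, "xyz": [0.1, -0.1, 4.4], "angular": [0, 0, 0]}, {"fingers": 1, "xyz": [0.1, -0.1, 4.4], "angular": [0, 0, 0]}, {"fingers": 1, "xyz": [0.1, -0.1, 4.4], "angular": [0, 0, 0]}, {"fingers": 1, "xyz": [0.1, -0.1, 4.4], "angular": [0, 0, 0]}, {"fingers": 1, "xyz": [0.1, -0.1, 4.4], "angular": [0, 0, 0]}], "grip_force": 15}}

```text
clock: 3.45
position: [0.5988, -0.2311, 0.0668]
ee_rot: [2.747, 1.524, 0.0]
force: [0.1, -0.2, -0.1]
width: 0.475
```

```bash
python3 plan.py 599,-231.5,220,-32 427,368.5,200,8.7 427,368.5,200,-81.3
```

```text
t 3.45 p [ 598.8 -231.1   66.8] yaw -32.0 F [ 0.1 -0.2 -0.1] w 0.475 j7 -0.43
599,-231.5,220,-32 xyz [ -0.02   0.04 -15.32] ang [0. 0. 0.] rows 3.0
427,368.5,200,8.7 xyz [ 41.77 -46.33 -13.33] ang [ 0.    0.   -0.71] rows 11.0
427,368.5,200,-81.3 xyz [ 41.77 -46.33 -13.33] ang [ 0.    -0.     0.861] rows 11.0
```

Width 0.475 is 43.7 mm, so the box is held. I'll lift it and carry it to the glass holder.

>>> {"fn": "jog_arm", "kwargs": {"moves": [{"fingers": 1, "xyz": [0, 0, -3], "angular": [0, 0, 0]}, {"fingers": 1, "xyz": [0, 0, -7], "angular": [0, 0, 0]}, {"fingers": 1, "xyz": [0, 0, -11], "angular": [0, 0, 0]}, {"fingers": 1, "xyz": [2, -2, -13.3], "angular": [0, 0, -0.04]}, {"fingers": 1, "xyz": [5, -5.5, -13.3], "angular": [0, 0, -0.09]}, {"fingers": 1, "xyz": [8.4, -9.3, -13.3], "angular": [0, 0, -0.15]}, {"fingers": 1, "xyz": [12, -13.3, -13.3], "angular": [0, 0, -0.2]}, {"fingers": 1, "xyz": [15.6, -17.3, -13.3], "angular": [0, 0, -0.27]}, {"fingers": 1, "xyz": [19.2, -21.3, -13.3], "angular": [0, 0, -0.33]}, {"fingers": 1, "xyz": [22.8, -25.3, -13.3], "angular": [0, 0, -0.39]}, {"fingers": 1, "xyz": [26.4, -29.3, -13.3], "angular": [0, 0, -0.45]}, {"fingers": 1, "xyz": [29, -32.2, -13.3], "angular": [0, 0, -0.5]}]}}

```text
clock: 4.95
position: [0.478, 0.1879, 0.1999]
ee_rot: [-2.281, -2.16, -0.001]
force: [-0.2, -0.3, -0.9]
width: 0.474
```

```bash
python3 plan.py  427,368.5,200,8.7
```

```text
t 4.95 p [478.  187.9 199.9] yaw -3.1 F [-0.2 -0.3 -0.9] w 0.474 j7 -0.73
427,368.5,200,8.7 xyz [17.76 -6.07 -0.  ] ang [ 0.    -0.    -0.206] rows 4.0
```

>>> {"fn": "jog_arm", "kwargs": {"moves": [{"fingers": 1, "xyz": [4, -1.4, 0], "angular": [0, 0, -0.05]}, {"fingers": 1, "xyz": [8, -2.8, 0], "angular": [0, 0, -0.1]}, {"fingers": 1, "xyz": [12, -4.1, 0], "angular": [0, 0, -0.14]}, {"fingers": 1, "xyz": [15.5, -5.3, 0], "angular": [0, 0, -0.18]}, {"fingers": 1, "xyz": [17.8, -6.1, 0], "angular": [0, 0, -0.206]}, {"fingers": 1, "xyz": [17.8, -6.1, 3], "angular": [0, 0, -0.206]}, {"fingers": 1, "xyz": [17.8, -6.1, 7], "angular": [0, 0, -0.206]}, {"fingers": 1, "xyz": [17.8, -6.1, 11], "angular": [0, 0, -0.206]}, {"fingers": 1, "xyz": [17.8, -6.1, 12], "angular": [0, 0, -0.206]}, {"fingers": 1, "xyz": [17.8, -6.1, 12], "angular": [0, 0, -0.206]}, {"fingers": 1, "xyz": [17.8, -6.1, 12], "angular": [0, 0, -0.206]}]}}

```text
clock: 6.32
position: [0.4293, 0.3676, 0.0813]
ee_rot: [2.051, 2.379, 0.004]
force: [-0.1, -0.4, -0.5]
width: 0.48
```

```bash
python3 plan.py  427,368.5,32,8.7
python3 - <<'E'
from h import *
i=cv2.cvtColor(imaging.get_image('side'),cv2.COLOR_RGB2BGR); u=proj('side',[.427,.368,.03])[0].astype(int)
c=i[max(0,u[1]-60):u[1]+60,u[0]-70:u[0]+70]
cv2.imwrite('pics/g2.png',cv2.resize(c,None,fx=4,fy=4,interpolation=cv2.INTER_CUBIC))
E
```

```text
t 6.33 p [429.3 367.6  81.3] yaw 8.5 F [-0.1 -0.4 -0.5] w 0.48 j7 -1.0
427,368.5,32,8.7 xyz [ 0.12 -0.22  4.93] ang [ 0.002 -0.001 -0.004] rows 1.0
```

View pics/g2.png

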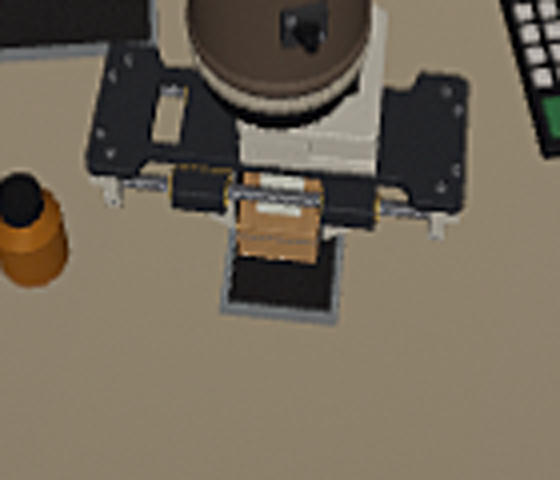

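The box hangs square and level over the holder. I'll lower it.

>>> {"fn": "jog_arm", "kwargs": {"moves": [{"fingers": 1, "xyz": [0.1, -0.1, 2], "angular": [0, 0, 0]}, {"fingers": 1, "xyz": [0.1, -0.2, 3.5], "angular": [0, 0, 0]}, {"fingers": 1, "xyz": [0.1, -0.2, 4.3], "angular": [0, 0, 0]}, {"fingers": 1, "xyz": [0.1, -0.2, 4.7], "angular": [0, 0, 0]}, {"fingers": 1, "xyz": [0.1, -0.2, 4.9], "angular": [0, 0, 0]}, {"fingers": 1, "xyz": [0.1, -0.2, 5.0], "angular": [0, 0, 0]}, {"fingers": 1, "xyz": [0.1, -0.2, 5.0], "angular": [0, 0, 0]}]}}

```text
clock: 7.25
position: [0.4266, 0.3676, 0.0307]
ee_rot: [2.051, 2.379, 0.001]
force: [-2.0, -2.1, 7.5]
width: 0.473
```

```bash
python3 plan.py  427,368.5,31,8.7
```

```text
t 7.25 p [426.6 367.6  30.7] yaw 8.5 F [-2.  -2.1  7.5] w 0.473 j7 -1.05
427,368.5,31,8.7 xyz [ 0.08  0.05 -0.03] ang [ 0.001 -0.    -0.004] rows 1.0
```

Contact of 7.5 N at z 30.7, so the box is seated. I'll release and retreat.

>>> {"fn": "jog_arm", "kwargs": {"moves": [{"fingers": -0.4, "xyz": [0, 0, -0.05], "angular": [0, 0, 0]}, {"fingers": -0.4, "xyz": [0, 0, -0.05], "angular": [0, 0, 0]}, {"fingers": -0.4, "xyz": [0, 0, -0.05], "angular": [0, 0, 0]}, {"fingers": -0.4, "xyz": [0, 0, -0.05], "angular": [0, 0, 0]}, {"fingers": -0.4, "xyz": [0, 0, -3], "angular": [0, 0, 0]}, {"fingers": -1, "xyz": [0, 0, -8], "angular": [0, 0, 0]}, {"fingers": -1, "xyz": [0, 0, -13], "angular": [0, 0, 0]}, {"fingers": -1, "xyz": [0, 0, -15], "angular": [0, 0, 0]}, {"fingers": -1, "xyz": [0, 0, -15], "angular": [0, 0, 0]}, {"fingers": -1, "xyz": [0, 0, -15], "angular": [0, 0, 0]}]}}

```text
clock: 8.5
position: [0.4261, 0.3668, 0.1786]
ee_rot: [2.051, 2.379, -0.003]
force: [0.2, -0.4, -0.5]
width: 1.002
```

```bash
python3 plan.py  477.5,111.5,180,-45 477.5,111.5,110,-45
```

```text
t 8.5 p [426.1 366.8 178.6] yaw 8.5 F [ 0.2 -0.4 -0.5] w 1.002 j7 -0.93
477.5,111.5,180,-45 xyz [-26.01   1.32  -0.11] ang [-0.001  0.002  0.933] rows 5.0
477.5,111.5,110,-45 xyz [-26.     1.33   6.89] ang [-0.001  0.002  0.933] rows 5.0
```

>>> {"fn": "jog_arm", "kwargs": {"moves": [{"fingers": -1, "xyz": [-5, 0.3, 0], "angular": [0, 0, 0.18]}, {"fingers": -1, "xyz": [-10, 0.5, 0], "angular": [0, 0, 0.36]}, {"fingers": -1, "xyz": [-15, 0.8, 0], "angular": [0, 0, 0.54]}, {"fingers": -1, "xyz": [-20, 1, 0], "angular": [0, 0, 0.72]}, {"fingers": -1, "xyz": [-26, 1.3, 0], "angular": [0, 0, 0.933]}, {"fingers": -1, "xyz": [-26, 1.3, 0], "angular": [0, 0, 0.933]}, {"fingers": -1, "xyz": [-26, 1.3, 3], "angular": [0, 0, 0.933]}, {"fingers": -1, "xyz": [-26, 1.3, 6.9], "angular": [0, 0, 0.933]}, {"fingers": -1, "xyz": [-26, 1.3, 6.9], "angular": [0, 0, 0.933]}, {"fingers": -1, "xyz": [-26, 1.3, 6.9], "angular": [0, 0, 0.933]}]}}

```text
clock: 9.75
position: [0.4777, 0.1129, 0.1111]
ee_rot: [-2.901, -1.204, 0.0]
force: [0.5, 0.1, 0.9]
width: 0.999
```

```bash
python3 plan.py  477.5,111.5,67,-45
python3 - <<'E'
from h import *
L=[]
for n,P in(('side',[.477,.11,.06]),('side',[.427,.368,.03]),('top',[.427,.368,.03])):
    i=cv2.cvtColor(imaging.get_image(n),cv2.COLOR_RGB2BGR); u=proj(n,P)[0].astype(int)
    L.append(cv2.resize(i[u[1]-40:u[1]+40,u[0]-33:u[0]+33],None,fx=4,fy=4,interpolation=cv2.INTER_CUBIC))
cv2.imwrite('pics/p1.png',np.hstack(L))
E
```

```text
t 9.75 p [477.7 112.9 111.1] yaw -44.9 F [0.5 0.1 0.9] w 0.999 j7 -1.3
477.5,111.5,67,-45 xyz [-0.11  0.09  4.41] ang [-0.     0.     0.002] rows 1.0
```

View pics/p1.png

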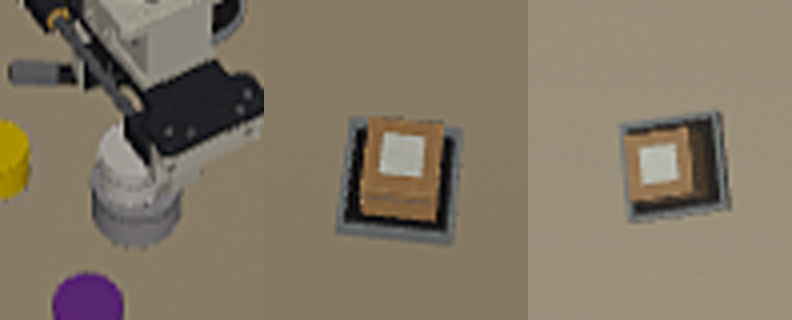

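The glass box sits inside its holder, flat. The jaws straddle the pot, so I'll grip it.

>>> {"fn": "jog_arm", "kwargs": {"moves": [{"fingers": -1, "xyz": [-0.1, 0.1, 2], "angular": [0, 0, 0]}, {"fingers": -1, "xyz": [-0.1, 0.1, 4], "angular": [0, 0, 0]}, {"fingers": -1, "xyz": [-0.1, 0.1, 4.4], "angular": [0, 0, 0]}, {"fingers": -1, "xyz": [-0.1, 0.1, 4.4], "angular": [0, 0, 0]}, {"fingers": 1, "xyz": [-0.1, 0.1, 4.4], "angular": [0, 0, 0]}, {"fingers": 1, "xyz": [-0.1, 0.1, 4.4], "angular": [0, 0, 0]}, {"fingers": 1, "xyz": [-0.1, 0.1, 4.4], "angular": [0, 0, 0]}, {"fingers": 1, "xyz": [-0.1, 0.1, 4.4], "angular": [0, 0, 0]}, {"fingers": 1, "xyz": [-0.1, 0.1, 4.4], "angular": [0, 0, 0]}, {"fingers": 1, "xyz": [-0.1, 0.1, 4.4], "angular": [0, 0, 0]}], "grip_force": 12}}

```text
clock: 11.15
position: [0.4777, 0.1107, 0.0667]
ee_rot: [2.902, 1.203, -0.0]
force: [-0.6, -0.8, 0.6]
width: 0.478
```

```bash
python3 plan.py 477.5,111.5,180,-45  415,-357,180,-45 415,-357,80,-45
```

```text
t 11.15 p [477.7 110.7  66.7] yaw -45.0 F [-0.6 -0.8  0.6] w 0.478 j7 -1.33
477.5,111.5,180,-45 xyz [  0.04  -0.06 -11.33] ang [0. 0. 0.] rows 2.0
415,-357,180,-45 xyz [-37.51  28.63 -11.32] ang [0. 0. 0.] rows 8.0
415,-357,80,-45 xyz [-37.51  28.63  -1.32] ang [0. 0. 0.] rows 8.0
```

>>> {"fn": "jog_arm", "kwargs": {"moves": [{"fingers": 1, "xyz": [0, 0, -3], "angular": [0, 0, 0]}, {"fingers": 1, "xyz": [0, 0, -7], "angular": [0, 0, 0]}, {"fingers": 1, "xyz": [-1.5, 1.15, -10.5], "angular": [0, 0, 0]}, {"fingers": 1, "xyz": [-4.5, 3.4, -11.3], "angular": [0, 0, 0]}, {"fingers": 1, "xyz": [-8.5, 6.5, -11.3], "angular": [0, 0, 0]}, {"fingers": 1, "xyz": [-12.5, 9.5, -11.3], "angular": [0, 0, 0]}, {"fingers": 1, "xyz": [-16.5, 12.6, -11.3], "angular": [0, 0, 0]}, {"fingers": 1, "xyz": [-20.5, 15.6, -11.3], "angular": [0, 0, 0]}, {"fingers": 1, "xyz": [-24.5, 18.7, -11.3], "angular": [0, 0, 0]}, {"fingers": 1, "xyz": [-28.5, 21.8, -11.3], "angular": [0, 0, 0]}, {"fingers": 1, "xyz": [-32, 24.4, -11.3], "angular": [0, 0, 0]}, {"fingers": 1, "xyz": [-34.5, 26.3, -11.3], "angular": [0, 0, 0]}]}}

```text
clock: 12.65
position: [0.4189, -0.3213, 0.1795]
ee_rot: [2.903, 1.2, -0.001]
force: [1.4, 0.5, -1.1]
width: 0.478
```

```bash
python3 plan.py 415,-357,180,-45 415,-357,80,-45
```

```text
t 12.65 p [ 418.9 -321.3  179.5] yaw -45.1 F [ 1.4  0.5 -1.1] w 0.478 j7 -0.29
415,-357,180,-45 xyz [-2.79  2.25 -0.04] ang [-0.     0.001 -0.002] rows 1.0
415,-357,80,-45 xyz [-2.79  2.26  9.96] ang [-0.     0.001 -0.002] rows 2.0
```

>>> {"fn": "jog_arm", "kwargs": {"moves": [{"fingers": 1, "xyz": [-1.5, 1.2, 0], "angular": [0, 0, 0]}, {"fingers": 1, "xyz": [-2.8, 2.2, 1], "angular": [0, 0, 0]}, {"fingers": 1, "xyz": [-2.8, 2.2, 4], "angular": [0, 0, 0]}, {"fingers": 1, "xyz": [-2.8, 2.2, 8], "angular": [0, 0, 0]}, {"fingers": 1, "xyz": [-2.8, 2.2, 10], "angular": [0, 0, 0]}, {"fingers": 1, "xyz": [-2.8, 2.2, 10], "angular": [0, 0, 0]}, {"fingers": 1, "xyz": [-2.8, 2.2, 10], "angular": [0, 0, 0]}]}}

```text
clock: 13.52
position: [0.4162, -0.3544, 0.0803]
ee_rot: [2.901, 1.204, 0.001]
force: [0.9, -0.9, 0.4]
width: 0.478
```

```bash
python3 plan.py 415,-357,31,-45
python3 - <<'E'
from h import *
L=[]
for n,P in(('side',[.415,-.357,.04]),('top',[.475,.108,.04])):
    i=cv2.cvtColor(imaging.get_image(n),cv2.COLOR_RGB2BGR); u=proj(n,P)[0].astype(int)
    L.append(cv2.resize(i[u[1]-35:u[1]+35,u[0]-35:u[0]+35],None,fx=5,fy=5,interpolation=cv2.INTER_CUBIC)); print(u-35)
cv2.imwrite('pics/p2.png',np.hstack(L)); cv2.imwrite('pics/top2.png',i)
E
```

```text
t 13.53 p [ 416.2 -354.4   80.3] yaw -44.9 F [ 0.9 -0.9  0.4] w 0.478 j7 -0.25
415,-357,31,-45 xyz [-0.27  0.1   4.93] ang [ 0.001 -0.     0.001] rows 1.0
[347 106]
[238 193]
```

View pics/p2.png

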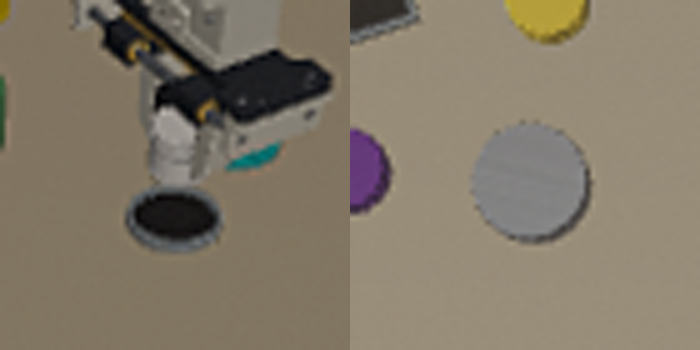

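The pot hangs upright over the small round holder. The canister now stands alone, with its top centred at about crop (529,181).

>>> {"fn": "jog_arm", "kwargs": {"moves": [{"fingers": 1, "xyz": [-0.2, 0.1, 2], "angular": [0, 0, 0]}, {"fingers": 1, "xyz": [-0.2, 0.1, 3.5], "angular": [0, 0, 0]}, {"fingers": 1, "xyz": [-0.2, 0.1, 4.3], "angular": [0, 0, 0]}, {"fingers": 1, "xyz": [-0.2, 0.1, 4.7], "angular": [0, 0, 0]}, {"fingers": 1, "xyz": [-0.2, 0.1, 4.9], "angular": [0, 0, 0]}, {"fingers": 1, "xyz": [-0.2, 0.1, 4.95], "angular": [0, 0, 0]}, {"fingers": 1, "xyz": [-0.2, 0.1, 4.95], "angular": [0, 0, 0]}]}}

```text
clock: 14.5
position: [0.415, -0.3567, 0.0307]
ee_rot: [2.902, 1.203, 0.0]
force: [-1.3, 0.2, 4.0]
width: 0.477
```

```bash
python3 plan.py 415,-357,31,-45
python3 - <<'E'
from h import *
print(plane('top',[((529-350)/5-.4+238,181/5-.4+193)],.04)*1000)
E
```

```text
t 14.5 p [ 415.  -356.7   30.7] yaw -45.0 F [-1.3  0.2  4. ] w 0.477 j7 -0.26
415,-357,31,-45 xyz [-0.02  0.02 -0.03] ang [ 0.001 -0.     0.   ] rows 1.0
[[474.31588639 107.098754    40.        ]]
```

>>> {"fn": "jog_arm", "kwargs": {"moves": [{"fingers": -0.4, "xyz": [0, 0, -0.05], "angular": [0, 0, 0]}, {"fingers": -0.4, "xyz": [0, 0, -0.05], "angular": [0, 0, 0]}, {"fingers": -0.4, "xyz": [0, 0, -0.05], "angular": [0, 0, 0]}, {"fingers": -0.4, "xyz": [0, 0, -0.05], "angular": [0, 0, 0]}, {"fingers": -0.4, "xyz": [0, 0, -3], "angular": [0, 0, 0]}, {"fingers": -1, "xyz": [0, 0, -8], "angular": [0, 0, 0]}, {"fingers": -1, "xyz": [0, 0, -13], "angular": [0, 0, 0]}, {"fingers": -1, "xyz": [0, 0, -15], "angular": [0, 0, 0]}, {"fingers": -1, "xyz": [0, 0, -15], "angular": [0, 0, 0]}, {"fingers": -1, "xyz": [0, 0, -15], "angular": [0, 0, 0]}]}}

```text
clock: 15.75
position: [0.4143, -0.3563, 0.1793]
ee_rot: [-2.901, -1.202, 0.001]
force: [-0.9, -0.1, 0.9]
width: 1.001
```

```bash
python3 plan.py  600,-232,180,81.7
python3 - <<'E'
from h import *
L=[]
for n,P in(('side',[.415,-.357,.03]),('side',[.6,-.232,.03]),('top',[.6,-.232,.03])):
    i=cv2.cvtColor(imaging.get_image(n),cv2.COLOR_RGB2BGR); u=proj(n,P)[0].astype(int)
    L.append(cv2.resize(i[u[1]-30:u[1]+30,u[0]-26:u[0]+26],None,fx=5,fy=5,interpolation=cv2.INTER_CUBIC)); print(u-[26,30])
cv2.imwrite('pics/s1.png',np.hstack(L))
E
```

```text
t 15.75 p [ 414.3 -356.3  179.3] yaw -45.0 F [-0.9 -0.1  0.9] w 1.001 j7 -0.23
600,-232,180,81.7 xyz [21.92  4.34 -0.08] ang [-0.001  0.001  0.931] rows 4.0
[356 113]
[295 127]
[372 154]
```

View pics/s1.png

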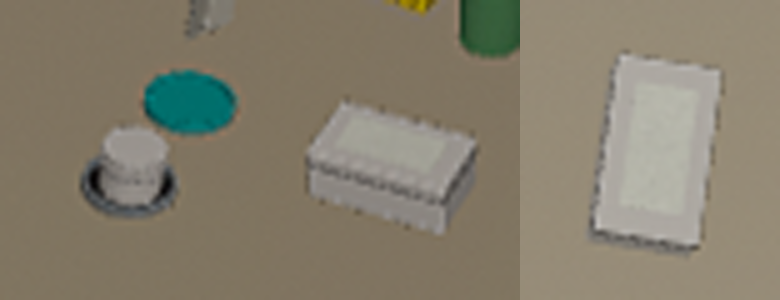

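The pot stands upright in its holder. The slide box is clear, with its top corners at crop (619,53), (721,70), (698,247) and (593,233).

Run:
```python
from h import *
P=plane('top',[((x-520)/5-.4+372,y/5-.4+154) for x,y in[(619,53),(721,70),(698,245),(594,232)]],.04)*1000
e=np.diff(np.vstack([P,P[:1]]),axis=0);print(P.mean(0),np.hypot(e[:,0],e[:,1]).round(1),np.degrees(np.arctan2(e[:,1],e[:,0])).round(1))
```

```text
[ 600.0265688  -232.77952982   40.        ] [ 56.5  98.6  56.6 101. ] [-99.5 171.2  83.   -8.9]
```

>>> {"fn": "jog_arm", "kwargs": {"moves": [{"fingers": -1, "xyz": [5, 1, 0], "angular": [0, 0, 0.18]}, {"fingers": -1, "xyz": [10, 2, 0], "angular": [0, 0, 0.36]}, {"fingers": -1, "xyz": [15, 3, 0], "angular": [0, 0, 0.54]}, {"fingers": -1, "xyz": [20, 4, 0], "angular": [0, 0, 0.72]}, {"fingers": -1, "xyz": [21.9, 4.3, 0], "angular": [0, 0, 0.931]}, {"fingers": -1, "xyz": [21.9, 4.3, 2], "angular": [0, 0, 0.931]}, {"fingers": -1, "xyz": [21.9, 4.3, 6], "angular": [0, 0, 0.931]}, {"fingers": -1, "xyz": [21.9, 4.3, 9], "angular": [0, 0, 0.931]}, {"fingers": -1, "xyz": [21.9, 4.3, 9], "angular": [0, 0, 0.931]}, {"fingers": -1, "xyz": [21.9, 4.3, 9], "angular": [0, 0, 0.931]}]}}

```text
clock: 17.15
position: [0.6006, -0.2324, 0.0909]
ee_rot: [3.133, -0.228, 0.001]
force: [0.6, -0.3, -0.1]
width: 1.001
```

```bash
python3 plan.py  600,-232,28,81.7
```

```text
t 17.15 p [ 600.6 -232.4   90.9] yaw -98.3 F [ 0.6 -0.3 -0.1] w 1.001 j7 -1.39
600,-232,28,81.7 xyz [-0.06 -0.03  6.29] ang [ 0.    -0.001 -0.001] rows 2.0
```

>>> {"fn": "jog_arm", "kwargs": {"moves": [{"fingers": -1, "xyz": [0, 0, 3], "angular": [0, 0, 0]}, {"fingers": -1, "xyz": [0, 0, 5.5], "angular": [0, 0, 0]}, {"fingers": -1, "xyz": [0, 0, 6.3], "angular": [0, 0, 0]}, {"fingers": -1, "xyz": [0, 0, 6.3], "angular": [0, 0, 0]}, {"fingers": 1, "xyz": [0, 0, 6.3], "angular": [0, 0, 0]}, {"fingers": 1, "xyz": [0, 0, 6.3], "angular": [0, 0, 0]}, {"fingers": 1, "xyz": [0, 0, 6.3], "angular": [0, 0, 0]}, {"fingers": 1, "xyz": [0, 0, 6.3], "angular": [0, 0, 0]}, {"fingers": 1, "xyz": [0, 0, 6.3], "angular": [0, 0, 0]}], "grip_force": 20}}

```text
clock: 18.27
position: [0.6002, -0.2322, 0.0275]
ee_rot: [3.133, -0.228, 0.001]
force: [-0.4, 0.3, 3.4]
width: 0.632
```

```bash
python3 plan.py  600,-232,180,81.7 613.5,234,180,108.5
```

```text
t 18.27 p [ 600.2 -232.2   27.5] yaw -98.3 F [-0.4  0.3  3.4] w 0.632 j7 -1.38
600,-232,180,81.7 xyz [ -0.02  -0.02 -15.25] ang [ 0. -0. -0.] rows 3.0
613.5,234,180,108.5 xyz [ -5.43 -46.32 -15.25] ang [ 0.    -0.    -0.468] rows 8.0
```

>>> {"fn": "jog_arm", "kwargs": {"moves": [{"fingers": 1, "xyz": [0, 0, -3], "angular": [0, 0, 0]}, {"fingers": 1, "xyz": [0, 0, -7], "angular": [0, 0, 0]}, {"fingers": 1, "xyz": [0, 0, -11], "angular": [0, 0, 0]}, {"fingers": 1, "xyz": [-0.3, -2.5, -14], "angular": [0, 0, -0.02]}, {"fingers": 1, "xyz": [-0.7, -6, -15.2], "angular": [0, 0, -0.06]}, {"fingers": 1, "xyz": [-1.2, -10.5, -15.2], "angular": [0, 0, -0.1]}, {"fingers": 1, "xyz": [-1.8, -15.5, -15.2], "angular": [0, 0, -0.15]}, {"fingers": 1, "xyz": [-2.4, -20.5, -15.2], "angular": [0, 0, -0.2]}, {"fingers": 1, "xyz": [-3, -25.5, -15.2], "angular": [0, 0, -0.25]}, {"fingers": 1, "xyz": [-3.6, -30.5, -15.2], "angular": [0, 0, -0.3]}, {"fingers": 1, "xyz": [-4.2, -35.5, -15.2], "angular": [0, 0, -0.36]}, {"fingers": 1, "xyz": [-4.7, -40, -15.2], "angular": [0, 0, -0.4]}]}}

```text
clock: 19.77
position: [0.611, 0.1724, 0.1789]
ee_rot: [-3.116, -0.403, 0.001]
force: [0.5, 0.1, -1.6]
width: 0.63
```

```bash
python3 plan.py 613.5,234,180,108.5
```

```text
t 19.77 p [611.  172.4 178.9] yaw -75.3 F [ 0.5  0.1 -1.6] w 0.63 j7 -1.71
613.5,234,180,108.5 xyz [ 1.81 -5.89 -0.11] ang [-0.     0.001 -0.066] rows 1.0
```

>>> {"fn": "jog_arm", "kwargs": {"moves": [{"fingers": 1, "xyz": [0.9, -3, 0], "angular": [0, 0, -0.03]}, {"fingers": 1, "xyz": [1.6, -5, 0], "angular": [0, 0, -0.05]}, {"fingers": 1, "xyz": [1.8, -5.9, 1], "angular": [0, 0, -0.066]}, {"fingers": 1, "xyz": [1.8, -5.9, 4], "angular": [0, 0, -0.066]}, {"fingers": 1, "xyz": [1.8, -5.9, 8], "angular": [0, 0, -0.066]}, {"fingers": 1, "xyz": [1.8, -5.9, 11], "angular": [0, 0, -0.066]}, {"fingers": 1, "xyz": [1.8, -5.9, 11], "angular": [0, 0, -0.066]}, {"fingers": 1, "xyz": [1.8, -5.9, 11], "angular": [0, 0, -0.066]}]}}

```text
clock: 20.78
position: [0.6148, 0.2314, 0.0701]
ee_rot: [3.101, 0.5, 0.002]
force: [0.6, 0.6, -1.0]
width: 0.635
```

```bash
python3 plan.py 613.5,234,31.5,108.5
python3 - <<'E'
from h import *
i=cv2.cvtColor(imaging.get_image('side'),cv2.COLOR_RGB2BGR); u=proj('side',[.613,.234,.04])[0].astype(int)
cv2.imwrite('pics/s2.png',cv2.resize(i[u[1]-50:u[1]+50,u[0]-60:u[0]+60],None,fx=4,fy=4,interpolation=cv2.INTER_CUBIC))
E
```

```text
t 20.77 p [614.8 231.4  70.1] yaw -71.7 F [ 0.6  0.6 -1. ] w 0.635 j7 -1.76
613.5,234,31.5,108.5 xyz [-0.05 -0.29  3.86] ang [ 0.    -0.001 -0.003] rows 1.0
```

View pics/s2.png

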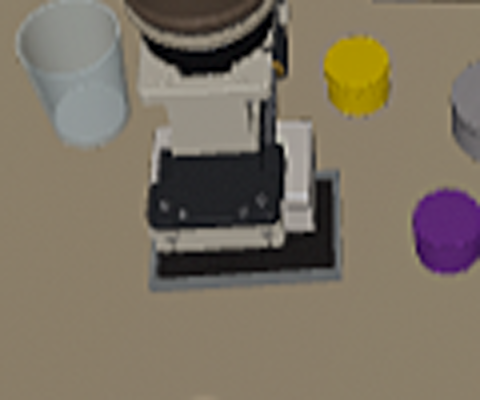

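The box hangs level with its edges parallel to the holder. I'll lower it.

>>> {"fn": "jog_arm", "kwargs": {"moves": [{"fingers": 1, "xyz": [0, -0.2, 1.5], "angular": [0, 0, 0]}, {"fingers": 1, "xyz": [0, -0.2, 2.6], "angular": [0, 0, 0]}, {"fingers": 1, "xyz": [0, -0.2, 3.3], "angular": [0, 0, 0]}, {"fingers": 1, "xyz": [0, -0.2, 3.7], "angular": [0, 0, 0]}, {"fingers": 1, "xyz": [0, -0.2, 3.85], "angular": [0, 0, 0]}, {"fingers": 1, "xyz": [0, -0.2, 3.9], "angular": [0, 0, 0]}, {"fingers": 1, "xyz": [0, -0.2, 3.9], "angular": [0, 0, 0]}]}}

```text
clock: 21.7
position: [0.6132, 0.2338, 0.0314]
ee_rot: [3.101, 0.501, -0.0]
force: [-5.5, -2.0, 10.6]
width: 0.632
```

```bash
python3 plan.py 613.5,234,31.5,108.5
```

```text
t 21.7 p [613.2 233.8  31.4] yaw -71.6 F [-5.5 -2.  10.6] w 0.632 j7 -1.77
613.5,234,31.5,108.5 xyz [ 0.03 -0.01 -0.01] ang [ 0.     0.    -0.002] rows 1.0
```

Contact of 10.6 N at the expected height. I'll release and go up.

>>> {"fn": "jog_arm", "kwargs": {"moves": [{"fingers": -0.7, "xyz": [0, 0, -0.05], "angular": [0, 0, 0]}, {"fingers": -0.7, "xyz": [0, 0, -0.05], "angular": [0, 0, 0]}, {"fingers": -0.7, "xyz": [0, 0, -0.05], "angular": [0, 0, 0]}, {"fingers": -0.7, "xyz": [0, 0, -0.05], "angular": [0, 0, 0]}, {"fingers": -0.7, "xyz": [0, 0, -3], "angular": [0, 0, 0]}, {"fingers": -1, "xyz": [0, 0, -8], "angular": [0, 0, 0]}, {"fingers": -1, "xyz": [0, 0, -13], "angular": [0, 0, 0]}, {"fingers": -1, "xyz": [0, 0, -15], "angular": [0, 0, 0]}, {"fingers": -1, "xyz": [0, 0, -15], "angular": [0, 0, 0]}, {"fingers": -1, "xyz": [0, 0, -15], "angular": [0, 0, 0]}]}}

```text
clock: 22.95
position: [0.6127, 0.2336, 0.1789]
ee_rot: [3.101, 0.501, -0.003]
force: [-0.8, -0.0, -0.8]
width: 1.001
```

```bash
python3 plan.py 475.5,108,180,-45 475.5,108,90,-45
```

```text
t 22.95 p [612.7 233.6 178.9] yaw -71.6 F [-0.8 -0.  -0.8] w 1.001 j7 -1.75
475.5,108,180,-45 xyz [-16.98   7.59  -0.08] ang [-0.     0.002 -0.465] rows 3.0
475.5,108,90,-45 xyz [-16.97   7.59   8.92] ang [-0.     0.002 -0.465] rows 4.0
```

>>> {"fn": "jog_arm", "kwargs": {"moves": [{"fingers": -1, "xyz": [-5, 2.2, 0], "angular": [0, 0, -0.12]}, {"fingers": -1, "xyz": [-10, 4.5, 0], "angular": [0, 0, -0.26]}, {"fingers": -1, "xyz": [-15, 6.7, 0], "angular": [0, 0, -0.4]}, {"fingers": -1, "xyz": [-17, 7.6, 0], "angular": [0, 0, -0.465]}, {"fingers": -1, "xyz": [-17, 7.6, 2], "angular": [0, 0, -0.465]}, {"fingers": -1, "xyz": [-17, 7.6, 6], "angular": [0, 0, -0.465]}, {"fingers": -1, "xyz": [-17, 7.6, 8.9], "angular": [0, 0, -0.465]}, {"fingers": -1, "xyz": [-17, 7.6, 8.9], "angular": [0, 0, -0.465]}, {"fingers": -1, "xyz": [-17, 7.6, 8.9], "angular": [0, 0, -0.465]}, {"fingers": -1, "xyz": [-17, 7.6, 8.9], "angular": [0, 0, -0.465]}]}}

```text
clock: 24.2
position: [0.4767, 0.1085, 0.0922]
ee_rot: [2.902, 1.203, 0.003]
force: [-0.1, 0.3, -0.1]
width: 1.0
```

```bash
python3 plan.py 475.5,108,27.5,-45;  python3 - <<'E'
from h import *
L=[]
for n,P in(('side',[.475,.108,.05]),('side',[.613,.234,.03])):
    i=cv2.cvtColor(imaging.get_image(n),cv2.COLOR_RGB2BGR); u=proj(n,P)[0].astype(int)
    L.append(cv2.resize(i[u[1]-40:u[1]+40,u[0]-45:u[0]+45],None,fx=4,fy=4,interpolation=cv2.INTER_CUBIC))
cv2.imwrite('pics/c1.png',np.hstack(L))
E
```

```text
t 24.2 p [476.7 108.5  92.2] yaw -45.0 F [-0.1  0.3 -0.1] w 1.0 j7 -1.26
475.5,108,27.5,-45 xyz [-0.13 -0.06  6.47] ang [ 0.001 -0.001  0.   ] rows 2.0
```

View pics/c1.png

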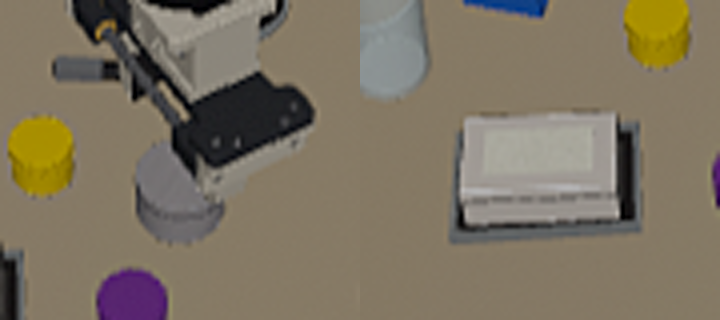

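The slide box lies inside its holder. The jaws straddle the canister, with the look-alikes clear.

>>> {"fn": "jog_arm", "kwargs": {"moves": [{"fingers": -1, "xyz": [-0.1, 0, 3], "angular": [0, 0, 0]}, {"fingers": -1, "xyz": [-0.1, 0, 5.5], "angular": [0, 0, 0]}, {"fingers": -1, "xyz": [-0.1, 0, 6.4], "angular": [0, 0, 0]}, {"fingers": -1, "xyz": [-0.1, 0, 6.4], "angular": [0, 0, 0]}, {"fingers": 1, "xyz": [-0.1, 0, 6.4], "angular": [0, 0, 0]}, {"fingers": 1, "xyz": [-0.1, 0, 6.4], "angular": [0, 0, 0]}, {"fingers": 1, "xyz": [-0.1, 0, 6.4], "angular": [0, 0, 0]}, {"fingers": 1, "xyz": [-0.1, 0, 6.4], "angular": [0, 0, 0]}, {"fingers": 1, "xyz": [-0.1, 0, 6.4], "angular": [0, 0, 0]}], "grip_force": 25}}

```text
clock: 25.42
position: [0.4757, 0.1075, 0.0276]
ee_rot: [2.902, 1.202, 0.001]
force: [-1.2, -1.0, 6.0]
width: 0.674
```

```bash
python3 plan.py  483,-91,130,-45 483,-91,75,-45
```

```text
t 25.43 p [475.7 107.5  27.6] yaw -45.0 F [-1.2 -1.   6. ] w 0.674 j7 -1.29
483,-91,130,-45 xyz [-13.51  14.56 -10.24] ang [ 0.001 -0.001  0.   ] rows 4.0
483,-91,75,-45 xyz [-13.51  14.56  -4.74] ang [ 0.001 -0.001  0.   ] rows 4.0
```

Width 0.674 is 62 mm, so the canister is held.

>>> {"fn": "jog_arm", "kwargs": {"moves": [{"fingers": 1, "xyz": [0, 0, -3], "angular": [0, 0, 0]}, {"fingers": 1, "xyz": [0, 0, -7], "angular": [0, 0, 0]}, {"fingers": 1, "xyz": [-1, 1.1, -9.7], "angular": [0, 0, 0]}, {"fingers": 1, "xyz": [-3.5, 3.8, -10.2], "angular": [0, 0, 0]}, {"fingers": 1, "xyz": [-6.5, 7, -10.2], "angular": [0, 0, 0]}, {"fingers": 1, "xyz": [-9.5, 10.2, -10.2], "angular": [0, 0, 0]}, {"fingers": 1, "xyz": [-12, 12.9, -10.2], "angular": [0, 0, 0]}, {"fingers": 1, "xyz": [-13.5, 14.6, -10.2], "angular": [0, 0, 0]}, {"fingers": 1, "xyz": [-13.5, 14.6, -9], "angular": [0, 0, 0]}, {"fingers": 1, "xyz": [-13.5, 14.6, -5], "angular": [0, 0, 0]}, {"fingers": 1, "xyz": [-13.5, 14.6, -4.7], "angular": [0, 0, 0]}, {"fingers": 1, "xyz": [-13.5, 14.6, -4.7], "angular": [0, 0, 0]}]}}

```text
clock: 26.92
position: [0.483, -0.0903, 0.0744]
ee_rot: [-2.901, -1.204, 0.001]
force: [-0.1, 0.7, -2.2]
width: 0.669
```

```bash
python3 plan.py  483,-91,31.6,-45
python3 - <<'E'
from h import *
i=cv2.cvtColor(imaging.get_image('side'),cv2.COLOR_RGB2BGR); u=proj('side',[.483,-.091,.03])[0].astype(int)
cv2.imwrite('pics/c2.png',cv2.resize(i[u[1]-45:u[1]+45,u[0]-45:u[0]+45],None,fx=4,fy=4,interpolation=cv2.INTER_CUBIC))
E
```

```text
t 26.93 p [483.  -90.3  74.4] yaw -44.9 F [-0.1  0.7 -2.2] w 0.669 j7 -0.83
483,-91,31.6,-45 xyz [-0.05  0.05  4.28] ang [-0.001  0.     0.002] rows 1.0
```

View pics/c2.png

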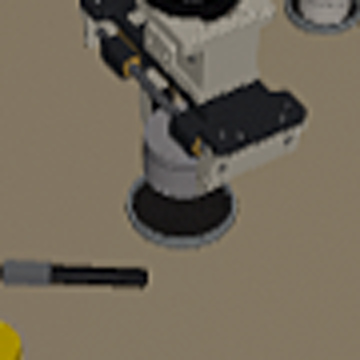

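The canister hangs upright, centred over its holder. I'll lower it.

>>> {"fn": "jog_arm", "kwargs": {"moves": [{"fingers": 1, "xyz": [0, 0, 1.5], "angular": [0, 0, 0]}, {"fingers": 1, "xyz": [0, 0, 2.8], "angular": [0, 0, 0]}, {"fingers": 1, "xyz": [0, 0, 3.7], "angular": [0, 0, 0]}, {"fingers": 1, "xyz": [0, 0, 4.1], "angular": [0, 0, 0]}, {"fingers": 1, "xyz": [0, 0, 4.25], "angular": [0, 0, 0]}, {"fingers": 1, "xyz": [0, 0, 4.3], "angular": [0, 0, 0]}, {"fingers": 1, "xyz": [0, 0, 4.3], "angular": [0, 0, 0]}]}}

```text
clock: 27.85
position: [0.483, -0.0911, 0.0316]
ee_rot: [2.902, 1.203, -0.0]
force: [-2.5, -0.2, 4.3]
width: 0.672
```

```bash
python3 plan.py
```

```text
t 27.85 p [483.  -91.1  31.6] yaw -45.0 F [-2.5 -0.2  4.3] w 0.672 j7 -0.85
```

>>> {"fn": "jog_arm", "kwargs": {"moves": [{"fingers": -0.75, "xyz": [0, 0, -0.05], "angular": [0, 0, 0]}, {"fingers": -0.75, "xyz": [0, 0, -0.05], "angular": [0, 0, 0]}, {"fingers": -0.75, "xyz": [0, 0, -0.05], "angular": [0, 0, 0]}, {"fingers": -0.75, "xyz": [0, 0, -0.05], "angular": [0, 0, 0]}, {"fingers": -0.75, "xyz": [0, 0, -3], "angular": [0, 0, 0]}, {"fingers": -1, "xyz": [0, 0, -8], "angular": [0, 0, 0]}, {"fingers": -1, "xyz": [0, 0, -13], "angular": [0, 0, 0]}, {"fingers": -1, "xyz": [-2, 2, -16], "angular": [0, 0, 0]}, {"fingers": -1, "xyz": [-6, 6, -18], "angular": [0, 0, 0]}, {"fingers": -1, "xyz": [-10, 10, -20], "angular": [0, 0, 0]}, {"fingers": -1, "xyz": [-13, 13, -20], "angular": [0, 0, 0]}, {"fingers": -1, "xyz": [-13, 13, -20], "angular": [0, 0, 0]}]}}

```text
clock: 29.35
position: [0.4821, -0.2791, 0.2311]
ee_rot: [2.905, 1.193, -0.002]
force: [0.3, 1.3, -0.3]
width: 1.0
```

```bash
python3 plan.py
python3 - <<'E'
from h import *
I={n:cv2.cvtColor(imaging.get_image(n),cv2.COLOR_RGB2BGR) for n in('top','side')}
R=[]
for n in('top','side'):
    L=[]
    for P in([.613,.234,.02],[.483,-.091,.02],[.427,.368,.02],[.415,-.357,.02]):
        u=proj(n,P)[0].astype(int); L.append(cv2.resize(I[n][u[1]-25:u[1]+25,u[0]-25:u[0]+25],(190,190),interpolation=cv2.INTER_CUBIC))
    R.append(np.hstack(L))
cv2.imwrite('pics/f1.png',np.vstack(R)); 
a=cv2.imread('pics/top0.png').astype(int);d=(np.abs(I['top']-a).max(2)>40)
for nm,(x0,y0,x1,y1) in dict(rack=(272,130,345,168),bottle=(155,180,182,206)).items(): print(nm,d[y0:y1,x0:x1].sum())
E
```

```text
t 29.35 p [ 482.1 -279.1  231.1] yaw -45.3 F [ 0.3  1.3 -0.3] w 1.0 j7 -0.4
rack 0
bottle 0
```

View pics/f1.png

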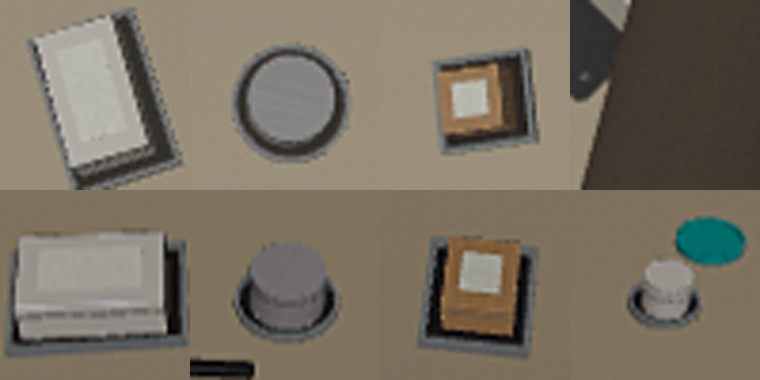

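All four look seated, but the slide box deserves a numeric check that it sits within the tray and not on the rim.

Run:
```python
from h import *
# top-face corners in the crops (scale 3.8)
for nm,n,P,k,row,c,z in(('slide','top',[.613,.234,.02],0,0,[(31,41),(103,13),(149,152),(72,168)],.044),('glass','top',[.427,.368,.02],2,0,[(439,72),(497,65),(502,130),(443,136)],.040),
 ('slide side','side',[.613,.234,.02],0,190,[(21,236),(163,233),(166,311),(17,312)],.044),('glass side','side',[.427,.368,.02],2,190,[(450,237),(520,240),(516,306),(444,304)],.040)):
    o=proj(n,P)[0].astype(int)-25
    Q=plane(n,[((x-190*k)/3.8-.37+o[0],(y-row)/3.8-.37+o[1]) for x,y in c],z)*1000
    e=np.diff(np.vstack([Q,Q[:1]]),axis=0);print(nm,Q.mean(0).round(1),np.hypot(e[:,0],e[:,1]).round(1),np.degrees(np.arctan2(e[:,1],e[:,0])).round(1))
```

```text
slide [611.8 236.3  44. ] [ 55.3 108.4  55.7  98.6] [ -67.6 -160.2  102.3   19.8]
glass [423.9 367.3  40. ] [40.9 45.9 41.4 45.1] [ -82.8 -172.5   96.1    7. ]
slide side [613.1 237.5  44. ] [98.  62.7 98.9 61. ] [-163.7  110.3   15.4  -70.4]
glass side [425.8 366.2  40. ] [42.6 41.7 42.5 42.5] [-167.7  100.5   13.3  -79.3]
```

Both boxes measure within about 3 mm of their holder centres, against 8 mm of play. Their sizes come out right at the seated height, so they are flat.

```bash
python3 -c "
from cell import job
print(job.sign_off())"
```

```text
the job is handed in; nothing more can be done
None
```

I took both stacks apart and set the glass box, pot, slide box and canister in that order, each upright and flat in its grey holder. I let go of each one and handed the job in at about 29.4 s of the 115 s allowed.

**Checks that passed:**
- **Seating:** each piece made light contact, about 4–11 N, at the expected seated height before release.
- **Boxes:** in the final pictures the slide box and glass box measure within about 3 mm of their holder centres, against about 8 mm of play.
- **Bystanders:** the tube rack and oil bottle show no pixel changes in the top view.

**Gaps and disagreements:**
- **Pot:** the arm hid the pot in the last top view, so its final check comes from the side view only; it stands upright inside its holder there.
- **Round pieces:** I checked the canister and pot by eye at the end and did not measure them.
- **Cameras:** the two cameras disagreed by up to about 4 mm in y at the start, so I averaged them. One hand-picked slide box edge in the final check was 8 mm too long, which I put down to picking error.

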